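# Start the hold-down bolt of the vial clamp

### The job

Start the crank bolt of the vial clamp in its boss without cross-threading it: take the crank's hand grip, press it down until the bolt meets the thread, and keeping that pressure turn the crank backward (anticlockwise seen from above) until you feel the bolt drop off the start of the thread. Then turn it forward (clockwise) one full turn and finish there, still gripping the hand grip; leave everything else on the bench where it is.

Things in the scene. Friction and masses are not known exactly. Their poses are not given: they have to be found in the camera images.
- clamp: the vial clamp, fixed to the bench: aluminium plate 220 x 280 x 12 mm, six lying vials, a steel hold-down bar across them (34 mm wide, top 66 mm above the bench), and under its middle a round threaded boss, its thread out of sight. Origin: on the bench under the bolt's axis; z up, x across the bar, y along it. Nothing on it but the bolt is higher than 75 mm
- bolt_head (a point): the bolt's head: top face of the crank's hub (30 mm across), on the bolt's vertical axis. Its height above the bench: 124 mm at the start (raised to its stop by its own spring); 110 to 115 mm pressed onto the thread, 116 just before the drop; 108 mm just after the drop; 100 mm one turn forward from there
- bolt: the bolt with its crank arm, captive (it cannot be lifted out), right-hand thread, 8 mm lead. Origin on its axis, 124 mm below bolt_head; x points along the crank arm to the hand grip. Its spring lifts it with about 2 N, 3 to 5 N when down. Turning it takes only 1 to 2 N at the grip. At the start the arm points within about 65 degrees of straight away from the robot
- bolt_rise (a joint): how far the bolt is moved along its axis (m): 0 fully raised at the start, negative when down: -0.009 to -0.014 on the thread before the drop, -0.016 just after the drop, -0.024 one turn further
- boss (a point): middle of the boss's top (48 mm across), 56 mm above the bench, on the bolt's axis. The thread starts at an unseen angle, 0.2 to 0.7 turn backward of the bolt's start: there the bolt, pressed with 5 N or more, falls 8 mm at once. Turned forward before that it jams; backward a sixth of a turn beyond it meets a stop. After the one turn the thread goes on most of another turn
- crank_grip (a point): centre of the crank's hand grip, an upright black cylinder 27 mm across, 56 mm tall, 60 mm from the bolt's axis, 182 mm above the bench at the start. It spins freely on its upright pin: a gripper can keep its orientation and carry it round a circle of 60 mm radius. Nothing near it is as high
- grip: the same hand grip; origin at its centre, z up. It also slides 34 mm down its pin against a spring (about 2 N at first, then 0.3 N per mm), so held at a fixed height it lets the bolt rise and sink; at the drop the push on the hand falls by about 2.4 N. Pushed 30 mm down from its starting height it seats the bolt and leaves pressure enough for the drop
- plug: a loose foam plug, 27 mm across, 30 mm tall, standing on the front edge of the clamp's plate; bystander, leave it alone; origin at the centre of its underside
- brush: a loose fine brush, 150 mm long, lying on the front edge of the clamp's plate; bystander, leave it alone; origin at the centre of its underside
- glasses: a pair of spectacles standing open, 135 mm wide, 45 mm tall; bystander, leave it alone; origin at the centre of its underside
- bottle: a water bottle, 68 mm across, 200 mm tall; bystander, leave it alone; origin at the centre of its underside
- flask: a glass flask with a funnel in its neck, 68 mm across, 175 mm tall; bystander, leave it alone; origin at the centre of its underside
- vial_a: a single plugged vial standing upright, 25 mm across, 109 mm tall; bystander, leave it alone; origin at the centre of its underside
- vial_b: a single plugged vial standing upright, 25 mm across, 109 mm tall; bystander, leave it alone; origin at the centre of its underside

How it is judged (in metres and radians):
On the way, in this order (a step that is already met when the one before it is completed fails the run):
1. the bolt is pressed down onto the thread, and rests there, before the drop (z of bolt_head in the frame of clamp between 0.1092 and 0.1149 m and velocity of joint bolt_rise between -0.006 and 0.006 m/s), for 0.15 s.
2. turned backward, the bolt has climbed to the start of the thread (z of bolt_head in the frame of clamp between 0.115 and 0.118 m), for 0.04 s.
3. the bolt has dropped off the start of the thread (z of bolt_head in the frame of clamp below 0.1088 m), for 0.1 s.
4. the bolt is screwed in one turn, with the hand on the grip (z of bolt_head in the frame of clamp between 0.0975 and 0.103 m and contact force between the fingers and grip above 2 N), for 0.2 s.
At the end, for the whole second after the job is handed in: The bolt is started one turn past the drop (its head 97.5 to 103 mm above the clamp's underside, about a quarter turn either way), at rest, and the fingers grip the hand grip with more than 2 N (all of step 4 and linear speed of grip below 0.02 m/s); the arm keeps its last pose, push and grip.
It fails at once if a bystander on the bench was knocked from its place (more than 30 mm) (distance of any of plug, brush, glasses, bottle, flask, vial_a, vial_b from where it was at the start of the episode above 0.03 m).
It also fails if it takes over 64 s, if anything falls off the work surface, if the arm or the gripper's body presses on something with over 40 N, if the wrist force passes 120 N, or if a joint passes its speed limit or range.

### The arm

A 6-joint arm with a two-finger parallel gripper is mounted at the origin on the work surface. World frame = base frame: x ahead of the robot, y to its left, z up, the work surface at z = 0. Lengths are in mm, angles in degrees, forces in N, time in s.
With the tool pointing down it reaches from about 350 to 850 mm from the base axis. Payload 8.1 kg.
Tool frame: the origin (TCP) lies at the very end of the fingers, on their centre line; the grasp point (between the pads) lies 19 mm behind it (r.grip_depth is the distance from the TCP to the grasp point, in mm); y points along the fingers, z is the direction in which the jaws open and shut, and the axes are right-handed (so a half turn about y gives the same grasp; the last joint's range is limited). The gripper opens to 85 mm and grips with 20 to 120 N. Pads are 22 mm wide; open, the fingers measure 114 mm over their backs; the gripper's body (76 mm by 85 mm) begins 54 mm behind the grasp point. The pads swing forward as they close: fully open they stand 13 mm farther back than shut.
Start: joints at [-81.326, 7.471, 85.268, -0, 87.261, -4.893], TCP at [140.776, -583.256, 231.292] pointing down, gripper open.
Joint ranges: [-169.43, 169.43], [-51.17, 129.36], [1.28, 143.12], [-76.62, 256.62], [0, 156.53], [-152.29, 152.29]. Speed limits (degrees/s): [136.94, 136.94, 159.86, 180, 180, 180].

### API

Orientations are given as [roll, pitch, yaw] about the fixed x, y, z axes, in that order (R = Rz(yaw) Ry(pitch) Rx(roll)).
In Python, from bench import readout, eyes, r gives the robot as it stands. The module is installed in compiled form; this text tells all that it offers.
- The arm moves only by the tool move_arm, never from a script. Its argument "motion" is text: rows parted by semicolons, each of 6 numbers parted by spaces: the shift along the world's x, y, z in cm, then the turn, a rotation vector about the world's x, y, z in degrees. A call has 1 to 10 rows; each row is the pose to reach, as a shift and turn from the pose commanded when the call began; what a row does not reach only later rows make up. A row lasts 1/12 s, in which the tool goes at most 41.7 mm and 7.16 degrees, less where a joint would pass 70% of its speed; a pose out of reach is approached as far as the arm can. A call with a gripper value outside its range is refused whole. "fingers" is the finger opening in cm, from 0 to 8.54, set as the call begins (left out, the last holds). The fingers move at their own pace and stop on an object; "squeeze" is the grip in N (left out, the last holds). Time passes only in rows, so rows that repeat a pose let the fingers close. It gives the time, the measured TCP pose, the force and the opening at its end, in the units of the state.
- readout.sense(): the state, without advancing time (a new reading comes with each control period).
- eyes.snapshot(name): name is "scene" or "side" or "wrist"; returns a dict with "image" (420x560x3 uint8, blue, green, red), "fx", "fy", "cx", "cy" (pixels), "world_to_cam" (4x4, takes a point from world to camera coordinates). Camera axes: x right, y down, z forward; pixel columns grow to the right and rows downward; lengths in mm; the calibration is good to about 2 mm. The wrist camera is an equidistant fisheye: a pixel r from the principal point sees the ray r / f radians off the axis. A picture is of the moment at which its call begins. There is no depth.
- r.hand_in(): hands the job in, once; it reports no verdict.
The state is a dict: "time": time; "joint_pos": joint angles; "qd": joint speeds; "joint_efforts": joint torques, N m; "tool_pos": TCP position; "tcp_rot": TCP orientation; "ft_force": force on the tool from outside, world axes, zero at the start; "wrist_torque": the same for the moment, N m; "finger_gap": finger opening in mm.
Only numpy, scipy, OpenCV 4.12 (cv2) and the standard library are available. Lean on these libraries where they do the work, as an engineer would, in place of code of your own. Each camera call takes 0.05 s, during which the arm holds its last target. There are 200 camera calls.

## Working session

There is one attempt and no reset: what is moved stays moved. The work goes in short steps, Python scripts to look and compute and a tool call to move; the robot and the scene stay as the last step left them, time stands still between calls to the robot, and variables do not carry over. Pictures are saved under pics/ and viewed, about 8 in all and at most 12, crops included, and the job is handed in when it is done.

Besides the shell and the picture viewer there is one more tool, called after "Call:" by a JSON object that holds its "method" and its "body", one argument or row to a line. move_arm: Moves the arm, as the interface text tells. Its arguments: {"type":"object","properties":{"motion":{"type":"string"},"fingers":{"type":"number"},"squeeze":{"type":"number"}},"required":["motion"]}

```bash
mkdir -p pics; cat > h.py <<'E'
import numpy as np, cv2
from bench import readout, eyes, r
def snap(n, f):
    s=eyes.snapshot(n); cv2.imwrite('pics/'+f,s['image']); np.savez('pics/'+f+'.npz',**{k:v for k,v in s.items()}); return s
def ray(s,u,v):
    T=np.array(s['world_to_cam']); R,t=T[:3,:3],T[:3,3]
    d=np.array([(u-s['cx'])/s['fx'],(v-s['cy'])/s['fy'],1.]); return -R.T@t, R.T@(d/np.linalg.norm(d))
def atz(s,u,v,z):
    o,d=ray(s,u,v); return o+d*(z-o[2])/d[2]
def proj(s,p):
    T=np.array(s['world_to_cam']); c=T[:3,:3]@p+T[:3,3]; return s['fx']*c[0]/c[2]+s['cx'], s['fy']*c[1]/c[2]+s['cy']
def tri(a,b):
    (o1,d1),(o2,d2)=a,b
    A=np.array([d1,-d2]).T; x=np.linalg.lstsq(A,o2-o1,rcond=None)[0]
    p,q=o1+d1*x[0],o2+d2*x[1]; return (p+q)/2,np.linalg.norm(p-q)
E
python3 - <<'E'
from h import *
a=snap('scene','a.png'); b=snap('side','b.png')
print(readout.sense()); print(np.array(a['world_to_cam']).round(3),np.array(b['world_to_cam']).round(3),a['fx'],b['fx'])
E
```

```text
{'time': 0.1, 'joint_pos': array([-8.13269449e+01,  7.51077340e+00,  8.53233672e+01,  1.02715441e-03,
        8.72638561e+01, -4.89252708e+00]), 'qd': array([ 0.05455807, -0.10013199, -0.03089364,  0.00313529, -0.0257114 ,
        0.07047806]), 'joint_efforts': array([ 3.17664471e-04, -5.70952713e+01, -5.01943266e+01, -2.18878736e-04,
        8.15481821e-03, -3.81535938e-05]), 'tool_pos': array([ 140.69130221, -582.74747941,  230.3462961 ]), 'tcp_rot': array([-9.00975522e+01,  9.37999869e-03, -1.66434476e+02]), 'ft_force': array([ 0.33264405, -0.31844899, -0.53996196]), 'wrist_torque': array([ 0.02375655,  0.02776875, -0.00293905]), 'finger_gap': 85.13859193893042}
[[ 3.960000e-01  9.180000e-01  1.900000e-02 -2.254890e+02]
 [ 5.050000e-01 -2.010000e-01 -8.390000e-01 -1.610720e+02]
 [-7.670000e-01  3.420000e-01 -5.430000e-01  1.562102e+03]
 [ 0.000000e+00  0.000000e+00  0.000000e+00  1.000000e+00]] [[-8.100000e-01 -5.860000e-01 -1.900000e-02  4.560810e+02]
 [-3.210000e-01  4.690000e-01 -8.230000e-01  2.944040e+02]
 [ 4.910000e-01 -6.610000e-01 -5.680000e-01  1.134793e+03]
 [ 0.000000e+00  0.000000e+00  0.000000e+00  1.000000e+00]] 399.21461339980607 513.5732667412609
```

View pics/a.png

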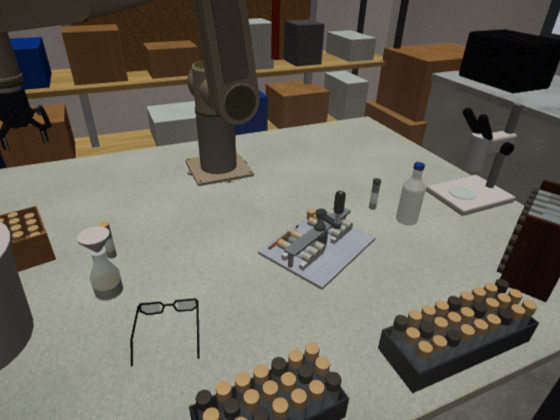

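View pics/b.png

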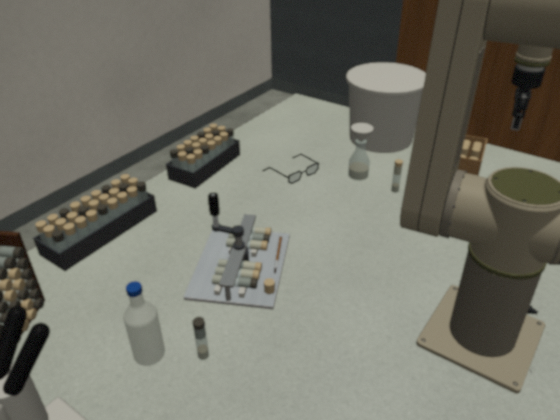

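The scene view shows the grip near (340,202) and the hub near (321,213). In the side view they are near (214,204) and (239,231). I'll crop both for precision.

```bash
python3 - <<'E'
from h import *
a=cv2.imread('pics/a.png')[180:285,255:385]; b=cv2.imread('pics/b.png')[185:310,180:300]
A=cv2.resize(a,None,fx=3,fy=3,interpolation=cv2.INTER_CUBIC);B=cv2.resize(b,None,fx=3,fy=3,interpolation=cv2.INTER_CUBIC)
o=np.zeros((375,760,3),np.uint8);o[:315,:390]=A;o[:375,400:760]=B
o=cv2.convertScaleAbs(o,alpha=1.4)
cv2.imwrite('pics/c.png',o)
a=dict(np.load('pics/a.png.npz'));b=dict(np.load('pics/b.png.npz'))
for n,p,q in (('grip',(340,202),(214,204)),('hub',(321,213),(239,231))):
    print(n,tri(ray(a,*p),ray(b,*q)))
E
```

```text
grip (array([641.45303952, 141.49885538, 181.62404707]), np.float64(1.416947292499199))
hub (array([580.93266786, 125.49769367, 114.64770535]), np.float64(1.5792517390499827))
```

View pics/c.png

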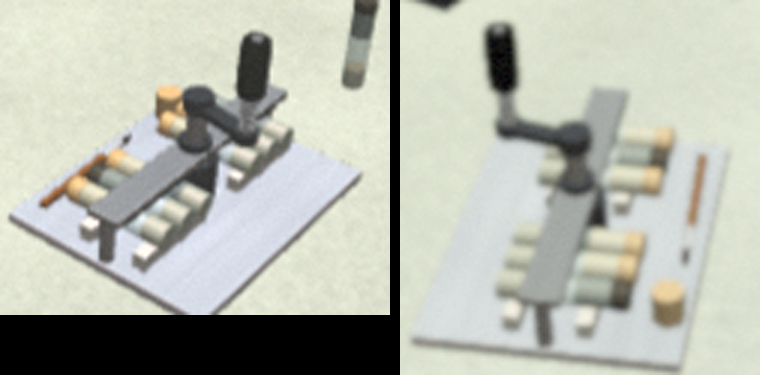

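The crop shows the grip centre at scene (339.7,202) and side (214,204). The hub top is at scene (321.3,212) and side (237.5,229). Next I'll compute positions and check the neighbours.

```bash
python3 - <<'E'
from h import *
a=dict(np.load('pics/a.png.npz'));b=dict(np.load('pics/b.png.npz'))
def A(u,v): return u/3+255-.33,v/3+180-.33
def B(u,v): return (u-400)/3+180-.33,v/3+185-.33
for n,p,q in (('gtop',A(258,36),B(499,27)),('gmid',A(254,67),B(502,57)),('gbot',A(249,98),B(505,89)),('hub',A(199,94),B(572,133)),('hubbase',A(195,142),B(577,182))):
    P,e=tri(ray(a,*p),ray(b,*q)); print(n,P.round(1),round(e,1))
print('hub@124',atz(a,*A(199,94),124).round(1),atz(b,*B(572,133),124).round(1))
# plate corners at z=12
print([atz(a,*A(*c),12).round(0)[:2] for c in ((10,217),(361,176))],[atz(b,*B(*c),12).round(0)[:2] for c in ((414,339),(680,366),(730,149))])
print('bottle',atz(a,409,221,0).round(0),atz(b,147,358,0).round(0),'vial',atz(a,374,207,0).round(0),'flask',atz(a,105,288,0).round(0))
E
```

```text
gtop [641.4 140.9 212. ] 0.7
gmid [642.2 140.3 182. ] 0.7
gbot [641.9 140.1 150. ] 2.1
hub [583.2 126.3 121.4] 3.3
hubbase [583.5 125.7  68.4] 1.4
hub@124 [585.1 123.2 124. ] [581.6 130.4 124. ]
[array([556., -50.]), array([626., 292.])] [array([613., 302.]), array([421., 204.]), array([544., -43.])]
bottle [578. 459.   0.] [562. 470.   0.] vial [466. 402.   0.] flask [ 532. -451.    0.]
```

The axis comes out at about (584,126), and the plate's diagonal centre (585,125) agrees. The grip is at (642,140.4), 60.3 mm from the axis against 60 given, so the measurements hold. I'm moving to hover above the grip.

Call:
{"method": "move_arm", "body": {
  "motion": "2 2.9 0.6 0 0 0;4 5.8 1.2 0 0 0;6 8.7 1.8 0 0 0;8 11.6 2.4 0 0 0;10 14.5 3 0 0 0;12 17.4 3 0 0 0;14 20.3 3 0 0 0;16 23.2 3 0 0 0;18 26.1 3 0 0 0;20 29 3 0 0 0",
  "fingers": 8.5
}}

```text
time: 0.93
tool_pos: [341.2, -291.6, 261.0]
tcp_rot: [-90.0, -0.0, -166.5]
ft_force: [0.5, -0.8, -0.7]
finger_gap: 85.1
```

Call:
{"method": "move_arm", "body": {
  "motion": "2 2.9 0 0 0 0;4 5.8 0 0 0 0;6 8.7 0 0 0 0;8 11.6 0 0 0 0;10 14.5 0 0 0 0;12 17.4 0 0 0 0;14 20.3 0 0 0 0;16 23.2 0 0 0 0;18 26.1 0 0 0 0;20 29 0 0 0 0"
}}

```text
time: 1.77
tool_pos: [541.3, -1.5, 260.8]
tcp_rot: [-90.0, -0.0, -166.4]
ft_force: [-0.3, -0.4, 0.9]
finger_gap: 84.7
```

Call:
{"method": "move_arm", "body": {
  "motion": "2 2.9 0 0 0 0;4 5.8 0 0 0 0;6 8.7 0 0 0 0;7.5 10.9 0 0 0 0;8.6 12.5 0 0 0 0;9.4 13.6 0 0 0 0;9.9 14.2 0 0 0 0;10.1 14.4 0 0 0 0;10.1 14.4 0 0 0 0;10.1 14.4 0 0 0 0"
}}

```text
time: 2.6
tool_pos: [641.5, 140.0, 261.1]
tcp_rot: [-90.0, -0.0, -166.5]
ft_force: [-0.5, 0.2, 0.4]
finger_gap: 85.0
```

```bash
python3 - <<'E'
from h import *
w=snap('wrist','w.png'); s=readout.sense(); print({k:np.round(v,2) for k,v in s.items()})
T=np.array(w['world_to_cam']); print(w['fx'],w['cx'],w['cy'])
import numpy as np
def fp(p):
    c=T[:3,:3]@np.array(p,float)+T[:3,3]; th=np.arctan2(np.hypot(*c[:2]),c[2]); k=w['fx']*th/np.hypot(*c[:2]); return w['cx']+k*c[0],w['cy']+k*c[1]
im=w['image'].copy()
for p in ((642,140.4,210),(584,126,124),(584,126,66)):
    u=fp(p); print(p,np.round(u,1)); cv2.drawMarker(im,tuple(int(round(x)) for x in u),(0,0,255),0,9,1)
cv2.imwrite('pics/w2.png',im)
E
```

```text
{'time': np.float64(2.65), 'joint_pos': array([ 7.830e+00,  1.570e+01,  7.282e+01, -1.000e-02,  9.149e+01,
        8.431e+01]), 'qd': array([-0.21, -0.39,  0.03,  0.12,  0.01,  0.12]), 'joint_efforts': array([ 4.500e-01, -6.429e+01, -5.056e+01,  4.000e-02, -2.000e-02,
        0.000e+00]), 'tool_pos': array([641.51, 139.86, 261.33]), 'tcp_rot': array([-8.9990e+01, -1.0000e-02, -1.6648e+02]), 'ft_force': array([-0.54, -0.7 , -0.43]), 'wrist_torque': array([-0.  , -0.  ,  0.03]), 'finger_gap': np.float64(85.19)}
325.19226210127806 271.08540307797034 209.64165469342493
(642, 140.4, 210) [270.2 231.3]
(584, 126, 124) [270.8 259.1]
(584, 126, 66) [270.8 236.9]
```

View pics/w2.png

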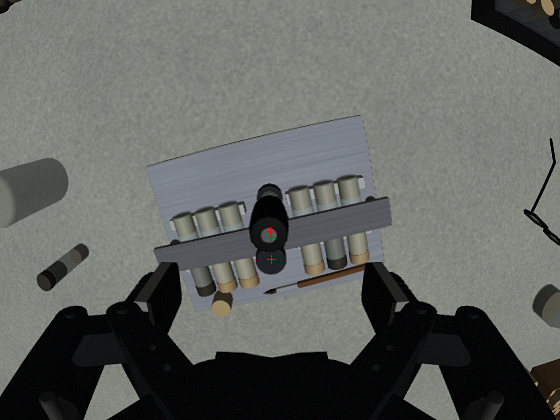

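The markers land on the grip top (270,233) and the hub (271,259), so the estimate holds. I'll descend around the grip and close on it.

Call:
{"method": "move_arm", "body": {
  "motion": "0 0 -1.5 0 0 0;0 0 -3 0 0 0;0 0 -4.5 0 0 0;0 0 -6 0 0 0;0 0 -7 0 0 0;0 0 -8 0 0 0;0 0 -8.6 0 0 0;0 0 -9 0 0 0;0 0 -9 0 0 0"
}}

```text
time: 3.4
tool_pos: [641.5, 140.5, 170.6]
tcp_rot: [-90.0, -0.1, -166.4]
ft_force: [-0.5, 0.7, 0.3]
finger_gap: 85.2
```

Call:
{"method": "move_arm", "body": {
  "motion": "0 0 0 0 0 0;0 0 0 0 0 0;0 0 0 0 0 0;0 0 0 0 0 0;0 0 0 0 0 0;0 0 0 0 0 0;0 0 0 0 0 0;0 0 0 0 0 0;0 0 0 0 0 0;0 0 0 0 0 0",
  "fingers": 2,
  "squeeze": 40
}}

```text
time: 4.23
tool_pos: [642.0, 140.8, 171.5]
tcp_rot: [-90.0, 0.0, -166.4]
ft_force: [2.2, 0.3, 1.7]
finger_gap: 26.2
```

Call:
{"method": "move_arm", "body": {
  "motion": "0 0 -0.4 0 0 0;0 0 -0.8 0 0 0;0 0 -1.2 0 0 0;0 0 -1.6 0 0 0;0 0 -2 0 0 0;0 0 -2.4 0 0 0;0 0 -2.8 0 0 0;0 0 -3 0 0 0;0 0 -3 0 0 0;0 0 -3 0 0 0"
}}

```text
time: 5.07
tool_pos: [642.1, 140.8, 141.7]
tcp_rot: [-90.0, 0.0, -166.4]
ft_force: [-0.5, 0.5, 7.4]
finger_gap: 26.2
```

```bash
python3 - <<'E'
from h import *
a=snap('scene','a2.png'); b=snap('side','b2.png'); s=readout.sense(); print(s['tool_pos'],s['ft_force'],s['wrist_torque'],s['finger_gap'])
A=cv2.resize(a['image'][170:285,265:385],None,fx=3,fy=3,interpolation=2);B=cv2.resize(b['image'][165:280,180:300],None,fx=3,fy=3,interpolation=2)
cv2.imwrite('pics/c2.png',cv2.convertScaleAbs(np.hstack([A,B]),alpha=1.4))
E
```

```text
[642.07276603 140.79913531 141.80482076] [0.89389711 0.37344132 7.02563101] [ 0.11417242  0.04161973 -0.04449257] 26.286275911131266
```

View pics/c2.png

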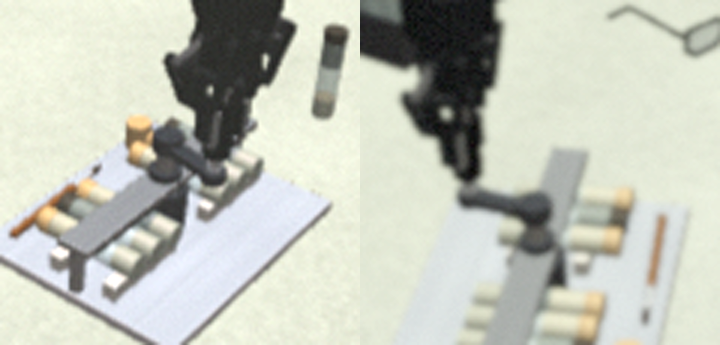

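The picture shows the crank pressed down and still held in the gripper, with the hub at scene crop (172,135). The push is about 7.2 N, which puts the head near 112 mm. Next I'll work out the circle's waypoints.

```bash
cat > circ.py <<'E'
import numpy as np,sys
a0,step,n=map(float,sys.argv[1:4]);N=int(sys.argv[4])
for k in range(N):
    s=np.radians(a0+k*step*n); a=s+np.radians(step)*np.arange(1,n+1)
    print(round(np.degrees(s)),'->',round(np.degrees(a[-1])),';'.join(f'{6*(np.cos(t)-np.cos(s)):.2f} {6*(np.sin(t)-np.sin(s)):.2f} 0 0 0 0' for t in a))
E
python3 circ.py 14 3.33333 9 10
```

```text
14 -> 44 -0.09 0.34 0 0 0 0;-0.21 0.67 0 0 0 0;-0.34 0.99 0 0 0 0;-0.49 1.30 0 0 0 0;-0.66 1.61 0 0 0 0;-0.85 1.90 0 0 0 0;-1.05 2.19 0 0 0 0;-1.27 2.46 0 0 0 0;-1.51 2.72 0 0 0 0
44 -> 74 -0.25 0.24 0 0 0 0;-0.51 0.47 0 0 0 0;-0.79 0.69 0 0 0 0;-1.08 0.88 0 0 0 0;-1.38 1.06 0 0 0 0;-1.69 1.22 0 0 0 0;-2.00 1.37 0 0 0 0;-2.33 1.49 0 0 0 0;-2.66 1.60 0 0 0 0
74 -> 104 -0.34 0.09 0 0 0 0;-0.68 0.15 0 0 0 0;-1.03 0.20 0 0 0 0;-1.37 0.23 0 0 0 0;-1.72 0.23 0 0 0 0;-2.07 0.22 0 0 0 0;-2.42 0.18 0 0 0 0;-2.76 0.13 0 0 0 0;-3.11 0.05 0 0 0 0
104 -> 134 -0.34 -0.09 0 0 0 0;-0.67 -0.21 0 0 0 0;-0.99 -0.34 0 0 0 0;-1.30 -0.49 0 0 0 0;-1.61 -0.66 0 0 0 0;-1.90 -0.85 0 0 0 0;-2.19 -1.05 0 0 0 0;-2.46 -1.27 0 0 0 0;-2.72 -1.51 0 0 0 0
134 -> 164 -0.24 -0.25 0 0 0 0;-0.47 -0.51 0 0 0 0;-0.69 -0.79 0 0 0 0;-0.88 -1.08 0 0 0 0;-1.06 -1.38 0 0 0 0;-1.22 -1.69 0 0 0 0;-1.37 -2.00 0 0 0 0;-1.49 -2.33 0 0 0 0;-1.60 -2.66 0 0 0 0
164 -> 194 -0.09 -0.34 0 0 0 0;-0.15 -0.68 0 0 0 0;-0.20 -1.03 0 0 0 0;-0.23 -1.37 0 0 0 0;-0.23 -1.72 0 0 0 0;-0.22 -2.07 0 0 0 0;-0.18 -2.42 0 0 0 0;-0.13 -2.76 0 0 0 0;-0.05 -3.11 0 0 0 0
194 -> 224 0.09 -0.34 0 0 0 0;0.21 -0.67 0 0 0 0;0.34 -0.99 0 0 0 0;0.49 -1.30 0 0 0 0;0.66 -1.61 0 0 0 0;0.85 -1.90 0 0 0 0;1.05 -2.19 0 0 0 0;1.27 -2.46 0 0 0 0;1.51 -2.72 0 0 0 0
224 -> 254 0.25 -0.24 0 0 0 0;0.51 -0.47 0 0 0 0;0.79 -0.69 0 0 0 0;1.08 -0.88 0 0 0 0;1.38 -1.06 0 0 0 0;1.69 -1.22 0 0 0 0;2.00 -1.37 0 0 0 0;2.33 -1.49 0 0 0 0;2.66 -1.60 0 0 0 0
254 -> 284 0.34 -0.09 0 0 0 0;0.68 -0.15 0 0 0 0;1.03 -0.20 0 0 0 0;1.37 -0.23 0 0 0 0;1.72 -0.23 0 0 0 0;2.07 -0.22 0 0 0 0;2.42 -0.18 0 0 0 0;2.76 -0.13 0 0 0 0;3.11 -0.05 0 0 0 0
284 -> 314 0.34 0.09 0 0 0 0;0.67 0.21 0 0 0 0;0.99 0.34 0 0 0 0;1.30 0.49 0 0 0 0;1.61 0.66 0 0 0 0;1.90 0.85 0 0 0 0;2.19 1.05 0 0 0 0;2.46 1.27 0 0 0 0;2.72 1.51 0 0 0 0
```

Call:
{"method": "move_arm", "body": {
  "motion": "-0.09 0.34 0 0 0 0;-0.21 0.67 0 0 0 0;-0.34 0.99 0 0 0 0;-0.49 1.30 0 0 0 0;-0.66 1.61 0 0 0 0;-0.85 1.90 0 0 0 0;-1.05 2.19 0 0 0 0;-1.27 2.46 0 0 0 0;-1.51 2.72 0 0 0 0;-1.51 2.72 0 0 0 0"
}}

```text
time: 6.0
tool_pos: [626.7, 168.5, 141.9]
tcp_rot: [-90.0, 0.1, -166.4]
ft_force: [-0.5, 1.7, 7.1]
finger_gap: 26.3
```

Call:
{"method": "move_arm", "body": {
  "motion": "-0.25 0.24 0 0 0 0;-0.51 0.47 0 0 0 0;-0.79 0.69 0 0 0 0;-1.08 0.88 0 0 0 0;-1.38 1.06 0 0 0 0;-1.69 1.22 0 0 0 0;-2.00 1.37 0 0 0 0;-2.33 1.49 0 0 0 0;-2.66 1.60 0 0 0 0;-2.66 1.60 0 0 0 0"
}}

```text
time: 6.83
tool_pos: [600.0, 184.4, 142.0]
tcp_rot: [-90.0, 0.1, -166.4]
ft_force: [-0.4, 0.4, 7.0]
finger_gap: 26.7
```

Call:
{"method": "move_arm", "body": {
  "motion": "-0.34 0.09 0 0 0 0;-0.68 0.15 0 0 0 0;-1.03 0.20 0 0 0 0;-1.37 0.23 0 0 0 0;-1.72 0.23 0 0 0 0;-2.07 0.22 0 0 0 0;-2.42 0.18 0 0 0 0;-2.76 0.13 0 0 0 0;-3.11 0.05 0 0 0 0;-3.11 0.05 0 0 0 0"
}}

```text
time: 7.67
tool_pos: [568.8, 184.7, 141.9]
tcp_rot: [-90.0, 0.0, -166.4]
ft_force: [-1.1, 1.6, 6.7]
finger_gap: 26.5
```

```bash
cat > f.py <<'E'
from h import *
F=[]
import cv2
for i in range(3):
    s=readout.sense(); F.append(s['ft_force']); eyes.snapshot('scene')
print(s['time'],np.round(F,1).tolist(),np.mean(F,0).round(2),s['tool_pos'].round(1))
E
python3 f.py
```

```text
7.7667 [[-1.1, 1.6, 6.7], [-1.2, 1.6, 7.5], [-1.0, 1.5, 7.9]] [-1.1   1.57  7.35] [569.  184.8 141.9]
```

Call:
{"method": "move_arm", "body": {
  "motion": "-0.34 -0.09 0 0 0 0;-0.67 -0.21 0 0 0 0;-0.99 -0.34 0 0 0 0;-1.30 -0.49 0 0 0 0;-1.61 -0.66 0 0 0 0;-1.90 -0.85 0 0 0 0;-2.19 -1.05 0 0 0 0;-2.46 -1.27 0 0 0 0;-2.72 -1.51 0 0 0 0;-2.72 -1.51 0 0 0 0"
}}

```text
time: 8.65
tool_pos: [541.6, 169.3, 141.8]
tcp_rot: [-90.0, 0.0, -166.4]
ft_force: [-1.5, 0.9, 8.1]
finger_gap: 25.8
```

```bash
python3 f.py
```

```text
8.75 [[-1.5, 0.9, 8.1], [-2.4, 0.8, 8.1], [-1.1, 0.8, 7.4]] [-1.66  0.84  7.86] [541.7 169.5 141.8]
```

Call:
{"method": "move_arm", "body": {
  "motion": "-0.24 -0.25 0 0 0 0;-0.47 -0.51 0 0 0 0;-0.69 -0.79 0 0 0 0;-0.88 -1.08 0 0 0 0;-1.06 -1.38 0 0 0 0;-1.22 -1.69 0 0 0 0;-1.37 -2.00 0 0 0 0;-1.49 -2.33 0 0 0 0;-1.60 -2.66 0 0 0 0;-1.60 -2.66 0 0 0 0"
}}

```text
time: 9.63
tool_pos: [525.7, 142.2, 141.5]
tcp_rot: [-90.0, 0.0, -166.4]
ft_force: [0.3, -0.3, 6.0]
finger_gap: 26.3
```

```bash
python3 f.py
```

```text
9.7333 [[0.3, -0.3, 6.0], [0.2, -0.2, 5.6], [-0.8, -0.6, 6.4]] [-0.14 -0.35  5.99] [525.8 142.5 141.5]
```

The push fell by about 2 N, so the bolt has probably dropped. I'll check the hub height in the images.

```bash
python3 - <<'E'
from h import *
a=snap('scene','a3.png'); b=snap('side','b3.png')
for z in (124,116,112,108,100): print(z,np.round(proj(a,np.array([583.8,126,z])),1),np.round(proj(b,np.array([583.8,126,z])),1))
f=lambda n,y,x:cv2.resize(cv2.imread('pics/'+n)[y:y+60,x:x+60],None,fx=5,fy=5,interpolation=2)
o=np.vstack([np.hstack([f(n,190,292) for n in('a.png','a2.png','a3.png')][1:]),np.hstack([f(n,205,210) for n in('b2.png','b3.png')])])
cv2.imwrite('pics/c3.png',cv2.convertScaleAbs(o,alpha=2))
E
```

```text
124 [321.7 210.6] [237.4 227.8]
116 [321.4 213. ] [237.6 230.4]
112 [321.3 214.2] [237.7 231.6]
108 [321.2 215.4] [237.8 232.9]
100 [321.  217.8] [238.  235.4]
```

View pics/c3.png

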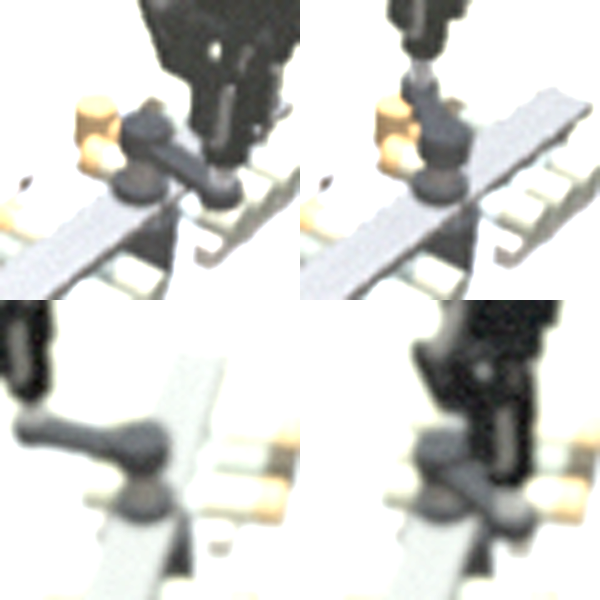

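Compared with the first press, the hub sits lower in both views: scene y 127→138 and side y 437→441 in the 5x crops. Without a drop it would sit higher, so the bolt has dropped, somewhere between 134° and 164°. Now I'll plan about 375° clockwise from 164°.

```bash
python3 circ.py 164 -4.7 10 8
```

```text
164 -> 117 0.15 0.47 0 0 0 0;0.35 0.92 0 0 0 0;0.58 1.36 0 0 0 0;0.84 1.77 0 0 0 0;1.14 2.16 0 0 0 0;1.47 2.53 0 0 0 0;1.82 2.87 0 0 0 0;2.21 3.18 0 0 0 0;2.61 3.45 0 0 0 0;3.04 3.69 0 0 0 0
117 -> 70 0.45 0.21 0 0 0 0;0.91 0.37 0 0 0 0;1.38 0.50 0 0 0 0;1.87 0.59 0 0 0 0;2.36 0.64 0 0 0 0;2.85 0.65 0 0 0 0;3.34 0.62 0 0 0 0;3.83 0.55 0 0 0 0;4.31 0.44 0 0 0 0;4.78 0.29 0 0 0 0
70 -> 23 0.46 -0.19 0 0 0 0;0.89 -0.41 0 0 0 0;1.31 -0.67 0 0 0 0;1.71 -0.96 0 0 0 0;2.08 -1.29 0 0 0 0;2.42 -1.64 0 0 0 0;2.73 -2.02 0 0 0 0;3.01 -2.42 0 0 0 0;3.26 -2.85 0 0 0 0;3.47 -3.29 0 0 0 0
23 -> -24 0.17 -0.46 0 0 0 0;0.31 -0.93 0 0 0 0;0.40 -1.42 0 0 0 0;0.46 -1.90 0 0 0 0;0.48 -2.40 0 0 0 0;0.45 -2.89 0 0 0 0;0.39 -3.38 0 0 0 0;0.28 -3.86 0 0 0 0;0.14 -4.33 0 0 0 0;-0.04 -4.78 0 0 0 0
-24 -> -71 -0.22 -0.44 0 0 0 0;-0.47 -0.86 0 0 0 0;-0.76 -1.26 0 0 0 0;-1.08 -1.64 0 0 0 0;-1.43 -1.98 0 0 0 0;-1.80 -2.30 0 0 0 0;-2.20 -2.59 0 0 0 0;-2.63 -2.84 0 0 0 0;-3.07 -3.05 0 0 0 0;-3.53 -3.23 0 0 0 0
-71 -> -118 -0.47 -0.14 0 0 0 0;-0.95 -0.24 0 0 0 0;-1.44 -0.30 0 0 0 0;-1.93 -0.33 0 0 0 0;-2.42 -0.31 0 0 0 0;-2.91 -0.25 0 0 0 0;-3.39 -0.15 0 0 0 0;-3.87 -0.01 0 0 0 0;-4.33 0.16 0 0 0 0;-4.77 0.38 0 0 0 0
-118 -> -165 -0.42 0.25 0 0 0 0;-0.83 0.53 0 0 0 0;-1.21 0.85 0 0 0 0;-1.56 1.19 0 0 0 0;-1.88 1.56 0 0 0 0;-2.17 1.96 0 0 0 0;-2.43 2.38 0 0 0 0;-2.65 2.82 0 0 0 0;-2.83 3.28 0 0 0 0;-2.98 3.74 0 0 0 0
-165 -> -212 -0.11 0.48 0 0 0 0;-0.18 0.97 0 0 0 0;-0.20 1.46 0 0 0 0;-0.19 1.95 0 0 0 0;-0.14 2.44 0 0 0 0;-0.05 2.92 0 0 0 0;0.09 3.40 0 0 0 0;0.26 3.86 0 0 0 0;0.46 4.30 0 0 0 0;0.71 4.73 0 0 0 0
```

Call:
{"method": "move_arm", "body": {
  "motion": "0.15 0.47 0 0 0 0;0.35 0.92 0 0 0 0;0.58 1.36 0 0 0 0;0.84 1.77 0 0 0 0;1.14 2.16 0 0 0 0;1.47 2.53 0 0 0 0;1.82 2.87 0 0 0 0;2.21 3.18 0 0 0 0;2.61 3.45 0 0 0 0;3.04 3.69 0 0 0 0"
}}

```text
time: 10.72
tool_pos: [556.1, 179.9, 141.3]
tcp_rot: [-90.0, -0.0, -166.4]
ft_force: [-1.6, 0.6, 4.8]
finger_gap: 26.2
```

Call:
{"method": "move_arm", "body": {
  "motion": "0.45 0.21 0 0 0 0;0.91 0.37 0 0 0 0;1.38 0.50 0 0 0 0;1.87 0.59 0 0 0 0;2.36 0.64 0 0 0 0;2.85 0.65 0 0 0 0;3.34 0.62 0 0 0 0;3.83 0.55 0 0 0 0;4.31 0.44 0 0 0 0;4.78 0.29 0 0 0 0"
}}

```text
time: 11.55
tool_pos: [604.2, 183.0, 141.4]
tcp_rot: [-90.0, 0.0, -166.4]
ft_force: [0.6, 1.2, 5.9]
finger_gap: 25.9
```

Call:
{"method": "move_arm", "body": {
  "motion": "0.46 -0.19 0 0 0 0;0.89 -0.41 0 0 0 0;1.31 -0.67 0 0 0 0;1.71 -0.96 0 0 0 0;2.08 -1.29 0 0 0 0;2.42 -1.64 0 0 0 0;2.73 -2.02 0 0 0 0;3.01 -2.42 0 0 0 0;3.26 -2.85 0 0 0 0;3.47 -3.29 0 0 0 0"
}}

```text
time: 12.38
tool_pos: [639.3, 149.3, 141.5]
tcp_rot: [-90.0, 0.1, -166.4]
ft_force: [3.3, 1.2, 5.0]
finger_gap: 26.2
```

Call:
{"method": "move_arm", "body": {
  "motion": "0.17 -0.46 0 0 0 0;0.31 -0.93 0 0 0 0;0.40 -1.42 0 0 0 0;0.46 -1.90 0 0 0 0;0.48 -2.40 0 0 0 0;0.45 -2.89 0 0 0 0;0.39 -3.38 0 0 0 0;0.28 -3.86 0 0 0 0;0.14 -4.33 0 0 0 0;-0.04 -4.78 0 0 0 0"
}}

```text
time: 13.22
tool_pos: [638.0, 101.1, 141.2]
tcp_rot: [-90.0, -0.0, -166.4]
ft_force: [3.3, -1.1, 4.0]
finger_gap: 26.2
```

Call:
{"method": "move_arm", "body": {
  "motion": "-0.22 -0.44 0 0 0 0;-0.47 -0.86 0 0 0 0;-0.76 -1.26 0 0 0 0;-1.08 -1.64 0 0 0 0;-1.43 -1.98 0 0 0 0;-1.80 -2.30 0 0 0 0;-2.20 -2.59 0 0 0 0;-2.63 -2.84 0 0 0 0;-3.07 -3.05 0 0 0 0;-3.53 -3.23 0 0 0 0"
}}

```text
time: 14.05
tool_pos: [602.3, 69.5, 141.1]
tcp_rot: [-90.0, -0.0, -166.4]
ft_force: [0.6, 0.8, 4.6]
finger_gap: 26.1
```

```bash
python3 f.py
```

```text
14.15 [[0.6, 0.8, 4.6], [-1.4, -1.1, 3.7], [0.3, -0.0, 3.8]] [-0.18 -0.12  4.03] [601.9  69.5 141.1]
```

Call:
{"method": "move_arm", "body": {
  "motion": "-0.47 -0.14 0 0 0 0;-0.95 -0.24 0 0 0 0;-1.44 -0.30 0 0 0 0;-1.93 -0.33 0 0 0 0;-2.42 -0.31 0 0 0 0;-2.91 -0.25 0 0 0 0;-3.39 -0.15 0 0 0 0;-3.87 -0.01 0 0 0 0;-4.33 0.16 0 0 0 0;-4.77 0.38 0 0 0 0"
}}

```text
time: 15.03
tool_pos: [555.2, 73.7, 141.5]
tcp_rot: [-90.0, 0.1, -166.4]
ft_force: [2.8, 4.6, 2.7]
finger_gap: 26.0
```

Call:
{"method": "move_arm", "body": {
  "motion": "-0.42 0.25 0 0 0 0;-0.83 0.53 0 0 0 0;-1.21 0.85 0 0 0 0;-1.56 1.19 0 0 0 0;-1.88 1.56 0 0 0 0;-2.17 1.96 0 0 0 0;-2.43 2.38 0 0 0 0;-2.65 2.82 0 0 0 0;-2.83 3.28 0 0 0 0;-2.98 3.74 0 0 0 0"
}}

```text
time: 15.87
tool_pos: [525.7, 110.8, 141.5]
tcp_rot: [-90.0, 0.1, -166.4]
ft_force: [6.8, 1.9, 3.6]
finger_gap: 26.1
```

Call:
{"method": "move_arm", "body": {
  "motion": "-0.11 0.48 0 0 0 0;-0.18 0.97 0 0 0 0;-0.20 1.46 0 0 0 0;-0.19 1.95 0 0 0 0;-0.14 2.44 0 0 0 0;-0.05 2.92 0 0 0 0;0.09 3.40 0 0 0 0;0.26 3.86 0 0 0 0;0.46 4.30 0 0 0 0;0.71 4.73 0 0 0 0"
}}

```text
time: 16.7
tool_pos: [532.6, 158.2, 141.1]
tcp_rot: [-90.0, -0.0, -166.4]
ft_force: [3.0, -2.4, 3.9]
finger_gap: 25.9
```

Call:
{"method": "move_arm", "body": {
  "motion": "0 0 0 0 0 0;0 0 0 0 0 0;0 0 0 0 0 0;0 0 0 0 0 0;0 0 0 0 0 0;0 0 0 0 0 0"
}}

```text
time: 17.2
tool_pos: [532.4, 157.9, 141.2]
tcp_rot: [-90.0, -0.0, -166.4]
ft_force: [3.5, -1.5, 3.2]
finger_gap: 26.3
```

```bash
python3 f.py; python3 - <<'E'
from h import *
a=snap('scene','a4.png'); b=snap('side','b4.png'); print(readout.sense()['finger_gap'])
f=lambda n,y,x:cv2.resize(cv2.imread('pics/'+n)[y:y+60,x:x+60],None,fx=5,fy=5,interpolation=2)
o=np.vstack([np.hstack([f(n,190,292) for n in('a3.png','a4.png')]),np.hstack([f(n,205,210) for n in('b3.png','b4.png')])])
cv2.imwrite('pics/c4.png',cv2.convertScaleAbs(o,alpha=2))
E
```

```text
17.3 [[3.5, -1.5, 3.2], [2.2, -1.1, 3.1], [3.5, -1.2, 3.2]] [ 3.06 -1.24  3.17] [532.4 158.  141.3]
26.079566798176046
```

View pics/c4.png

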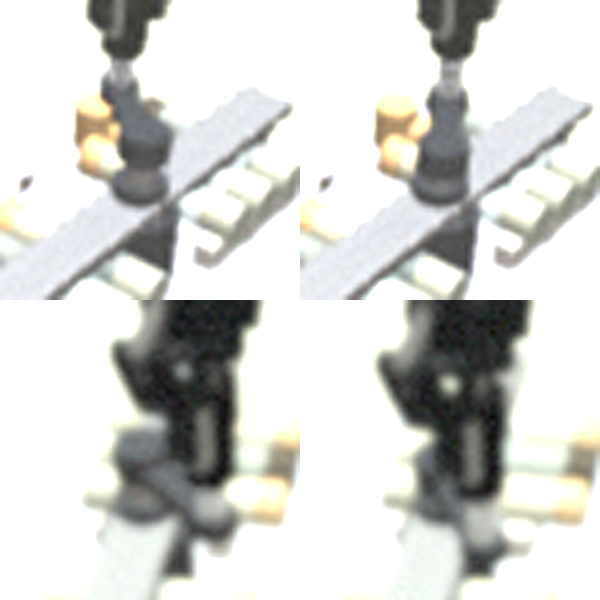

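View pics/a4.png

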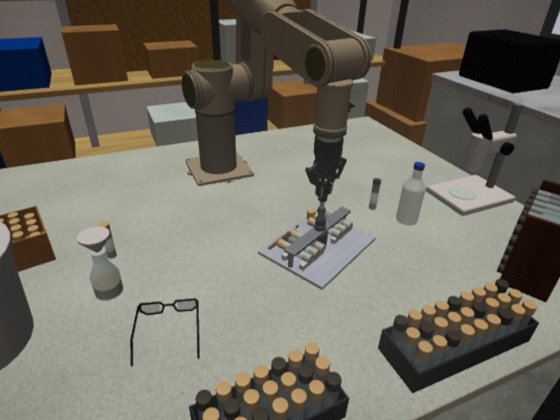

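The hub dropped by a further 2.4 px or so, which is about 8 mm and puts the head near 100 mm. The push fell from 6.0 to 3.2 N, which agrees. The grip is still held (gap 26 mm) and the bystanders haven't moved, so I'm handing in.

```bash
python3 -c "
from bench import r
print(r.hand_in())"
```

```text
the job is handed in; nothing more can be done
None
```

The bolt is started and screwed in one full turn past the drop. The gripper still holds the hand grip, and I handed the job in at about 17.4 s; it reported no verdict.

- **Press:** I gripped the hand grip at 40 N and pushed it 30 mm down. The push read about 7.2 N, which puts the bolt head near 112 mm.
- **Drop:** I turned backward in 30° steps. The push rose to about 7.9 N, then fell to about 6.0 N between 120° and 150° of turning. The fall was about 2 N, slightly less than the stated 2.4 N, but the hub sat lower in both camera views, so I took it as the drop.
- **Forward turn:** I turned 376° clockwise from where I stopped, about one turn from the estimated drop angle (known to ±15°, or about 0.3 mm of height). There was no sign of jamming: sideways force mostly stayed below 4 N, with a brief peak of 7 N.
- **Last checks:** In the scene camera the hub sat about 2.4 px (about 8 mm) lower than just after the drop, so the head is near 100 mm. The push is steady at 3.2 N, the finger gap is 26 mm and the arm is at rest. The bystanders look unmoved in the picture; I did not measure their positions.

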